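# Hold the laminator's rollers open at the third click

## Robot

A 6-joint arm with a two-finger parallel gripper is mounted at the origin on the work surface. World frame = base frame: x ahead of the robot, y to its left, z up, the work surface at z = 0. Lengths are in m, angles in rad, forces in N, time in s.
With the tool pointing down it reaches from about 0.4 to 0.825 m from the base axis. Payload 7 kg.
Tool frame: the origin (TCP) lies at the very end of the fingers, on their centre line; the grasp point (between the pads) lies 19 mm behind it; z points along the fingers, x is the direction in which the jaws open and shut, and the axes are right-handed (so a half turn about z gives the same grasp; the last joint's range is limited). The gripper opens to 88 mm and grips with 3 to 60 N. Pads are 19 mm wide; open, the fingers measure 130 mm over their backs; the gripper's body (78 mm by 193 mm) begins 47 mm behind the grasp point.
Start: joints at [1.391, 0.359, 0.012, 0, -1.224, -0.288], TCP at [0.304, 0.602, 0.227] pointing down, gripper open.
Joint ranges: [-3.07, 3.07], [-1.43, 2.12], [-1.02, 1.25], [-3.03, 1.67], [-3.05, -0], [-3.03, 3.03]. Speed limits (rad/s): [2.39, 2.39, 3.01, 3.14, 3.14, 3.14].

## Interface

Orientations are given as [roll, pitch, yaw] about the fixed x, y, z axes, in that order (R = Rz(yaw) Ry(pitch) Rx(roll)).
In Python, from station import telemetry, grab_frame, arm, regions_of, pinpoint gives the robot as it stands. The module is installed in compiled form; this text tells all that it offers.
- The arm moves only by the shell command python3 -m inch 'ROWS' [FORCE]. ROWS is text: rows parted by semicolons, each of 7 numbers parted by spaces: the opening, from 0 (shut) to 1 (fully open), then the shift along the world's x, y, z in cm, then the turn, a rotation vector about the world's x, y, z in degrees. A call has 1 to 12 rows; each row is the pose to reach, as a shift and turn from the pose measured when the call began; what a row does not reach only later rows make up. A row lasts 1/8 s, in which the tool goes at most 62.5 mm and 10.7 degrees, less where a joint would pass 70% of its speed; a pose out of reach is approached as far as the arm can. A call with a gripper value outside its range is refused whole. The fingers move at their own pace and stop on an object; FORCE is the grip in N (left out, the last holds). Time passes only in rows, so rows that repeat a pose let the fingers close. It gives the time, the measured TCP pose, the force and the opening at its end, in the units of the state.
- telemetry.get_state(): the state, without advancing time (a new reading comes with each control period).
- grab_frame(name): name is "scene" or "top"; returns a dict with "pixels" (480x640x3 uint8, red, green, blue), "fx", "fy", "cx", "cy" (pixels), "R" (3x3) and "t" (3): a world point X has camera coordinates R X + t. Camera axes: x right, y down, z forward; pixel columns grow to the right and rows downward; lengths in m; the calibration is good to about 2 mm. A picture is of the moment at which its call begins. There is no depth.
- arm.job_done(): hands the job in, once; it reports no verdict.
Trained networks look in the newest picture that a camera, given by its name, has taken for a name from the list of things; names that differ only in an ending like _2 or _b are one class to them, and where a whole thing is asked for, a point or a joint stands for the part that bears it (a point fixed in the world has none). Each returns a list of dicts, best first, with "p" (0 to 1); they miss things now and then, are a little off and sometimes report something else, mostly with a low value. They report only what shows in the picture. A call takes as long as a camera call.
- regions_of(camera, name): "pixels" (480x640 bool, what is visible of it) and "bbox" ([left, top, right, bottom] in pixels, round what is visible of it).
- pinpoint(camera, name): "location" ([column, row] in pixels: a listed point, or the origin of a listed thing).
The state is a dict: "t": time; "q": joint angles; "qd": joint speeds; "joint_efforts": joint torques, N m; "eef_pos": TCP position; "ee_rot": TCP orientation; "force": force on the tool from outside, world axes, zero at the start; "moment": the same for the moment, N m; "width": finger opening in m.
Only numpy, scipy, OpenCV 4.12 (cv2) and the standard library are available. Lean on these libraries where they do the work, as an engineer would, in place of code of your own. Each camera call takes 0.05 s, during which the arm holds its last target. There are 200 camera calls.

## Task

A pouch has jammed in the laminator on the desk. Press the green button on its top fully down and let it come right back up, then turn the black winged release dial clockwise (seen from above) past its first two clicks to the third, at the red mark, and finish the program while still holding it there with the gripper against its return spring, so that the rollers stay open. Do not press the red stop button, and leave the note pad, mug and stapler where they are.

Things in the scene. Friction and masses are not known exactly. Their poses are not given: they have to be found in the camera images.
- laminator: White laminator, fixed to the desk, 160 x 420 mm, flat top 85 mm up. Origin: centre of its underside; x to its rear (away from the robot), y along its length to the left, z up. Dial at y = -140 mm; two buttons at y = +90 and +155 mm, either of them the green one. A 58 mm feed shelf projects at the front, 35 mm up; the jammed pouch sticks out at the rear, 42 mm up.
- go_top (a point): Centre of the top face of the GREEN push button, 30 mm across, pressed straight down. Unpressed its top is 22 mm above the laminator's top (107 mm above the desk); its round grey collar is 46 mm across and 12 mm high. It moves down with the button.
- go (a joint): Travel of the green button in m: 0 up, 0.006 fully down (about 1.5 N to start, 5 N at the bottom); springs back up when let go.
- stop_top (a point): Centre of the top face of the RED stop button, same size and height as the green one. Not to be pressed.
- stop (a joint): Travel of the red button in m: 0 up, 0.006 fully down.
- dial_grip (a point): On the dial's vertical axis, 119 mm above the desk. The wing is an upright black bar 64 mm long, 14 mm thick, top 131 mm above the desk, on a disc 60 mm across with its top at 99 mm; pinch it across its thickness from above. x points along the wing to its end with the white line (pointer), z up; it turns with the dial. At rest x is turned 0.6 rad left (anticlockwise) of the laminator's x.
- dial (a joint): Angle of the dial in rad, 0 at rest, growing CLOCKWISE seen from above. Clicks at 0.4, 0.8 and 1.2 rad, the third at the red mark on the laminator's top, with an end stop at 1.24. A spring always drives it back to 0 from everywhere, also from the clicks: 0.12 N m at rest, about 0.18 at the third click, up to 0.24 when climbing the bumps that lie half-way between clicks (0.2, 0.6, 1.0 rad).
- note_pad: Yellow note pad, 51 x 51 x 20 mm, lying loose on the laminator's top between dial and buttons; origin: centre of its underside.
- mug: Blue mug, 80 mm across, 95 mm high, left of the laminator; origin: centre of its underside.
- stapler: Red stapler, 150 x 36 x 60 mm, right of the laminator; origin: centre of its underside.

How it is judged:
On the way, in this order (a step that is already met when the one before it is completed fails the run):
1. the green button is pressed fully down while the dial is at rest (value of joint go above 0.005 m and value of joint dial below 0.12 rad), for 0.1 s.
2. the green button has come back up, the dial still at rest (value of joint go below 0.0015 m and value of joint dial below 0.12 rad), for 0.1 s.
3. the dial is turned to its third click by the gripper (value of joint dial above 1.1 rad and contact force between the fingers and dial above 1 N), for 0.5 s.
At the end, for the whole second after the job is handed in: The gripper is still holding the dial, at rest, at its third click (past 1.1 rad) with more than 1 N of contact; both buttons are up (within 1.5 mm), and the note pad, mug and stapler are within 30 mm of where they were (all of step 3 and velocity of joint dial between -0.1 and 0.1 rad/s and value of joint each of go, stop below 0.0015 m and distance of each of note_pad, mug, stapler from where it was at the start of the episode below 0.03 m); the arm keeps its last pose, push and grip.
It fails at once if the red stop button is pressed (value of joint stop above 0.003 m).
It fails at once if the note pad, mug or stapler is moved by 30 mm or more (distance of any of note_pad, mug, stapler from where it was at the start of the episode above 0.03 m).
It also fails if it takes over 42 s, if anything falls off the work surface, if the arm or the gripper's body presses on something with over 40 N, if the wrist force passes 120 N, or if a joint passes its speed limit or range.

## Working session

There is one attempt and no reset: what is moved stays moved. The work goes in short steps, Python scripts to look and compute and a shell command to move; the robot and the scene stay as the last step left them, time stands still between calls to the robot, and variables do not carry over. Pictures are saved under pics/ and viewed, about 8 in all and at most 12, crops included, and the job is handed in when it is done.

```bash
mkdir -p pics
cat > h.py <<'E'
import numpy as np, cv2
from station import telemetry, grab_frame, arm, regions_of, pinpoint
def ray(f,px):
    R=np.array(f["R"]);t=np.array(f["t"])
    d=R.T@np.array([(px[0]-f["cx"])/f["fx"],(px[1]-f["cy"])/f["fy"],1.]);return -R.T@t,d
def onz(f,px,z):
    c,d=ray(f,px);return c+d*(z-c[2])/d[2]
def proj(f,X):
    p=np.array(f["R"])@np.array(X)+np.array(f["t"]);return [f["fx"]*p[0]/p[2]+f["cx"],f["fy"]*p[1]/p[2]+f["cy"]]
def tri(fs,pxs):
    A=np.zeros((3,3));b=np.zeros(3)
    for f,p in zip(fs,pxs):
        c,d=ray(f,p);d/=np.linalg.norm(d);M=np.eye(3)-np.outer(d,d);A+=M;b+=M@c
    return np.linalg.solve(A,b)
def save(f,n):
    cv2.imwrite("pics/"+n,cv2.cvtColor(f["pixels"],cv2.COLOR_RGB2BGR))
E
python3 - <<'E'
from h import *
np.set_printoptions(precision=4,suppress=True)
F={c:grab_frame(c) for c in("scene","top")}
for c in F: save(F[c],c+"0.png")
Z=dict(go_top=.107,stop_top=.107,dial_grip=.119,laminator=0,note_pad=.085,mug=0,stapler=0)
for n,z in Z.items():
    for c in F:
        for r in pinpoint(c,n)[:2]: print(n,c,round(r["p"],2),np.round(r["location"],1),onz(F[c],r["location"],z))
s=telemetry.get_state();print(s)
E
```

```text
go_top scene 0.66 [337.9 208.9] [0.501 0.115 0.107]
go_top top 0.51 [284.8 285.3] [0.5065 0.1076 0.107 ]
stop_top top 0.8 [321.4 294.3] [0.4978 0.0433 0.107 ]
dial_grip scene 0.75 [216.4 244. ] [ 0.5116 -0.1814  0.119 ]
dial_grip top 0.87 [457.2 302.5] [ 0.5069 -0.1858  0.119 ]
dial_grip top 0.29 [210.2 280.6] [0.4987 0.2336 0.119 ]
laminator scene 0.94 [276.2 267.6] [ 0.5204 -0.054   0.    ]
laminator top 0.76 [365.7 302.7] [ 0.5079 -0.0402  0.    ]
note_pad scene 0.77 [274.7 239.2] [ 0.5142 -0.0512  0.085 ]
note_pad top 0.84 [378.2 288.5] [ 0.5224 -0.0544  0.085 ]
mug scene 0.62 [387.7 228.2] [0.5098 0.2614 0.    ]
mug top 0.67 [212.1 279.7] [0.5201 0.2586 0.    ]
mug top 0.67 [378.6 290.5] [ 0.5341 -0.0627  0.    ]
stapler scene 0.66 [160.6 295.9] [ 0.4939 -0.3197  0.    ]
stapler top 0.81 [508.  322.3] [ 0.5    -0.3113  0.    ]
{'t': 0.8, 'q': array([ 1.3911,  0.3586,  0.0119, -0.    , -1.2241, -0.2881]), 'qd': array([ 0.0003,  0.    , -0.0005,  0.0004, -0.0009,  0.0011]), 'joint_efforts': array([  0.0006, -58.2299,  29.3283,   7.0021,   0.0124,  -0.    ]), 'eef_pos': array([0.3044, 0.6025, 0.2266]), 'ee_rot': array([ 3.1416,  0.    , -2.0386]), 'force': array([-1.0073,  0.7247,  0.0134]), 'moment': array([ 0.0227, -0.0093, -0.0006]), 'width': 0.08794243885879227}
```

```bash
ls pics
```

```text
scene0.png
top0.png
```

View pics/top0.png

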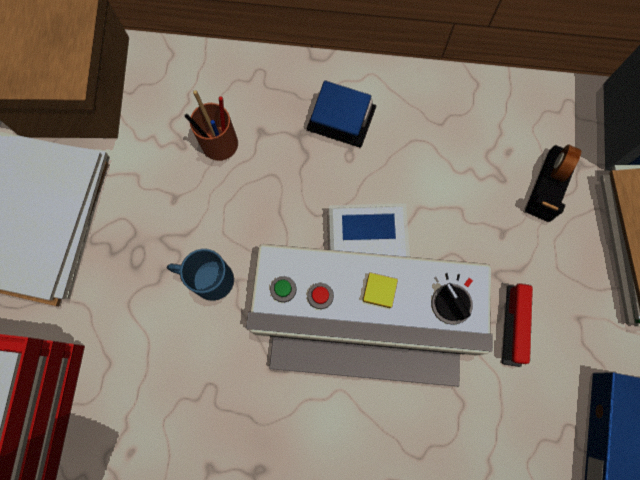

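View pics/scene0.png

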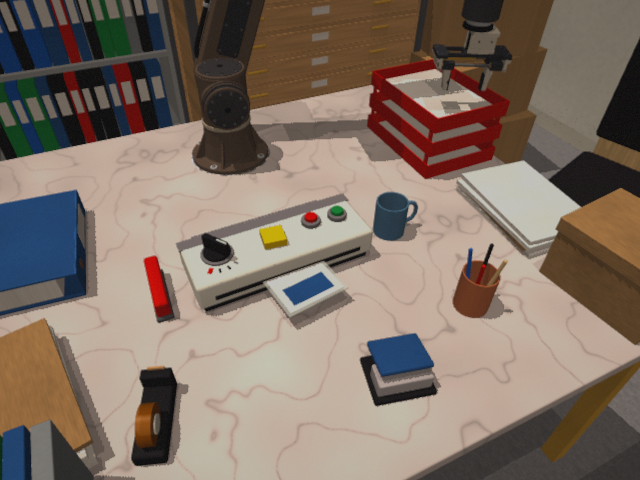

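The top picture shows the green button at the far left (283,288), red at (320,295), the pad at (380,290), and the dial at (453,302) with its white pointer up-left and the red mark at (468,282). The scene picture agrees: green at (337,212), red at (311,218), dial at (215,248). So green is the button at y=+155 mm.

Run:
```python
from h import *
from scipy.optimize import least_squares
np.set_printoptions(precision=4,suppress=True)
F={c:grab_frame(c) for c in("scene","top")}
obs=[]
def blob(c,box,k):
    x0,y0,x1,y1=box;p=cv2.cvtColor(F[c]["pixels"],cv2.COLOR_RGB2HSV)[y0:y1,x0:x1].astype(int)
    h,s,v=p[...,0],p[...,1],p[...,2]
    m={"g":(abs(h-65)<22)&(s>90),"r":((h<8)|(h>172))&(s>120)}[k]
    ys,xs=np.nonzero(m);print(c,k,m.sum(),xs.min()+x0,xs.max()+x0,ys.min()+y0,ys.max()+y0);return np.array([xs.mean()+x0,ys.mean()+y0])
# blobs incl. visible side: centroid at ~ top minus 2mm
for c,bg,br in(("top",(265,270,302,306),(303,278,338,312)),("scene",(322,198,352,224),(297,206,323,230))):
    obs.append((c,(0,.155,.106),blob(c,bg,"g"),1)); obs.append((c,(0,.09,.106),blob(c,br,"r"),1))
for c in F:
    r=pinpoint(c,"dial_grip"); 
    if r: obs.append((c,(0,-.14,.119),np.array(r[0]["location"]),.7))
# top edges corners by hand (top view): rear edge left/right ends
obs.append(("top",(.08,.21,.085),np.array([260,246.]),.5)); obs.append(("top",(.08,-.21,.085),np.array([491,265.]),.5))
def W(p,l):
    c,s=np.cos(p[2]),np.sin(p[2]);return np.array([p[0]+c*l[0]-s*l[1],p[1]+s*l[0]+c*l[1],l[2]])
res=lambda p:np.concatenate([w*(np.array(proj(F[c],W(p,l)))-o) for c,l,o,w in obs])
s=least_squares(res,[.505,-.04,-.03],loss="soft_l1");p=s.x;print("pose",p)
for (c,l,o,w),e in zip(obs,res(p).reshape(-1,2)): print(c,l,o,e)
for n,l in(("go",(0,.155,.107)),("stop",(0,.09,.107)),("dial",(0,-.14,.119))): print(n,W(p,l))
print("wing yaw",p[2]+.6, "rear corners",W(p,(.08,.21,.085)))
for c in F:
    f=F[c];w=p[2]+.6;d=W(p,(0,-.14,.131));a=d+.032*np.array([np.cos(w),np.sin(w),0]);print(c,proj(f,d),proj(f,a))
for n,z in(("note_pad",.105),("mug",.0)):
    for r in regions_of("top",n)[:1]:
        b=r["bbox"];print(n,b,onz(F["top"],b[:2],z),onz(F["top"],b[2:],z))
```

```text
top g 226 274 290 280 296
top r 238 312 328 286 303
scene g 96 331 342 206 215
scene r 112 304 316 212 222
pose [ 0.5036 -0.0442  0.0234]
top (0, 0.155, 0.106) [282.2345 287.8673] [0.328  1.1027]
top (0, 0.09, 0.106) [320.0756 294.6849] [ 0.1556 -2.5166]
scene (0, 0.155, 0.106) [336.6667 210.6562] [-0.6272 -1.2192]
scene (0, 0.09, 0.106) [310.2411 216.8929] [1.0725 0.3195]
scene (0, -0.14, 0.119) [213.6 244.5] [ 0.615  -1.0625]
top (0, -0.14, 0.119) [455.5 301.5] [0.5264 0.6767]
top (0.08, 0.21, 0.085) [260. 246.] [-1.175  -0.7587]
top (0.08, -0.21, 0.085) [491. 265.] [ 0.5646 -0.4965]
go [0.4999 0.1107 0.107 ]
stop [0.5014 0.0457 0.107 ]
dial [ 0.5068 -0.1842  0.119 ]
wing yaw 0.6233816702001689 rear corners [0.5786 0.1676 0.085 ]
scene [np.float64(213.73408649728373), np.float64(238.8223468754928)] [np.float64(226.01324158550958), np.float64(243.95458571616726)]
top [np.float64(458.003371411379), np.float64(301.4291372530546)] [np.float64(447.58067443888496), np.float64(284.8868781236305)]
note_pad [364.1, 272.5, 398.3, 307.2] [ 0.5441 -0.0261  0.105 ] [ 0.4903 -0.0896  0.105 ]
mug [165.3, 247.2, 231.2, 304.4] [0.5741 0.3601 0.    ] [0.4768 0.2147 0.    ]
```

```bash
python3 -m inch '0 0 0 3 0 0 0; 0 3 -6 3 0 0 8; 0 6 -12 3 0 0 16; 0 8 -18 3 0 0 24; 0 10 -24 3 0 0 32; 0 12 -29 2 0 0 40; 0 14 -34 0 0 0 48; 0 16 -39 -2 0 0 55; 0 18 -44 -4 0 0 62; 0 19.5 -49 -6 0 0 62; 0 19.5 -49 -7 0 0 62; 0 19.5 -49 -7 0 0 62' 40
python3 - <<'E'
from h import *
f=grab_frame("scene");g=grab_frame("top");s=telemetry.get_state();print(s["t"],s["q"],s["eef_pos"],s["ee_rot"],s["force"],s["width"])
p=s["eef_pos"]
for n,F in(("s",f),("t",g)): print(n,proj(F,p),proj(F,[p[0],p[1],.107]))
a=cv2.resize(f["pixels"][130:290,150:430],(784,448),interpolation=cv2.INTER_CUBIC)
save({"pixels":a},"s1.png")
E
```

```text
t: 2.6
eef_pos: [0.4992, 0.1122, 0.1561]
ee_rot: [3.141, 0.0, -0.958]
force: [-0.6, 0.2, 0.9]
width: 0.0005
2.7 [ 6.07023282e-01  1.49945583e-01 -4.41501521e-01  2.68736752e-04
 -9.78448984e-01  1.57903301e+00] [0.49966989 0.11339866 0.15716536] [-3.14069430e+00 -2.30494890e-04 -9.55386527e-01] [-0.64694222  0.23066896  0.71850597] 0.0005454018202981535
s [np.float64(337.9960233853795), np.float64(191.6067653689205)] [np.float64(337.0233158732561), np.float64(208.74365221335327)]
t [np.float64(278.4936224434396), np.float64(283.64274400153175)] [np.float64(280.94445135496056), np.float64(288.8501744322448)]
```

View pics/s1.png

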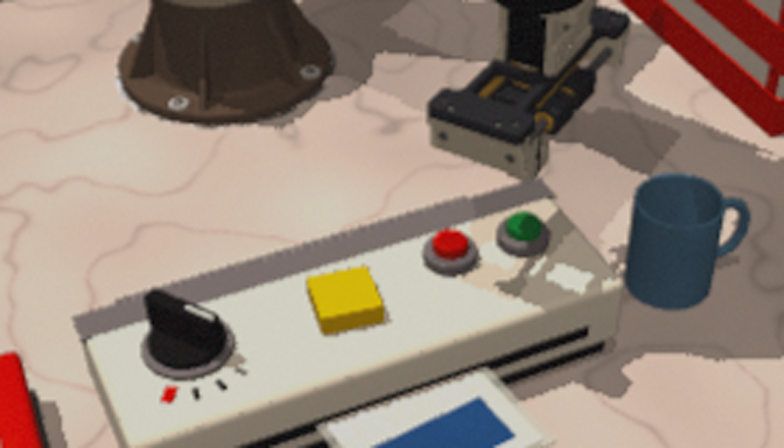

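The fingertips are above and slightly behind the green button (crop (540,175), button (523,228)), which matches the projection. Red, mug and pad are clear of the gripper. Pressing now.

```bash
python3 -m inch '0 0 -0.25 -2 0 0 0; 0 0 -0.25 -4 0 0 0; 0 0 -0.25 -4.8 0 0 0; 0 0 -0.25 -5.2 0 0 0; 0 0 -0.25 -5.5 0 0 0; 0 0 -0.25 -5.65 0 0 0; 0 0 -0.25 -5.65 0 0 0; 0 0 -0.25 -5.65 0 0 0'
```

```text
t: 3.7
eef_pos: [0.5002, 0.1114, 0.1013]
ee_rot: [-3.139, -0.0, -0.955]
force: [-3.0, 3.7, 5.5]
width: 0.0005
```

```bash
python3 -m inch '0 0 0 -0.1 0 0 0; 0 0 0 -0.15 0 0 0; 0 0 0 -0.15 0 0 0; 0 0 0 -0.15 0 0 0'
```

```text
t: 4.2
eef_pos: [0.5003, 0.1114, 0.1011]
ee_rot: [-3.138, -0.0, -0.955]
force: [-6.9, 1.7, 14.4]
width: 0.0006
```

Bottomed out: the force jumped to 14 N. Lifting, then moving to above the dial.

```bash
python3 -m inch '0 0 0 4 0 0 0; 0 0 0 8 0 0 0; 0 0 0 9 0 0 0; 0 0.2 -5 9 0 0 0; 0 0.3 -10 9 0 0 0; 0 0.4 -15 9 0 0 0; 0.5 0.5 -20 9 0 0 0; 0.5 0.6 -25 9 0 0 0; 0.5 0.65 -28 9 0 0 0; 0.5 0.65 -29.5 9 0 0 0; 0.5 0.65 -29.5 8 0 0 0; 0.5 0.65 -29.5 7 0 0 0'
python3 - <<'E'
from h import *
f=grab_frame("scene");g=grab_frame("top");s=telemetry.get_state();print(s["t"],s["q"],s["eef_pos"],s["ee_rot"],s["force"],s["width"])
p=s["eef_pos"]
for n,F,x,y in(("s",f,150,200),("t",g,250,230)):
    print(n,proj(F,p),proj(F,[p[0],p[1],.131]))
a=[cv2.resize(F["pixels"][y:y+90,x:x+250 if n=="t" else x+250],(800,288),interpolation=cv2.INTER_CUBIC) for n,F,x,y in(("s",f,140,185),("t",g,265,245))]
save({"pixels":np.vstack(a)},"s2.png")
E
```

```text
t: 5.7
eef_pos: [0.5065, -0.1829, 0.1701]
ee_rot: [-3.139, 0.0, -0.955]
force: [-0.3, 0.4, -0.3]
width: 0.0432
5.8 [ 0.01678651  0.18037835 -0.37092275 -0.00241164 -1.01926242  2.17190959] [ 0.50582473 -0.18255802  0.16937353] [-3.14023986e+00  1.56329075e-03 -9.54158948e-01] [ 0.59095716 -0.9594466  -0.13310444] 0.04397301821723097
s [np.float64(211.91512796519558), np.float64(224.54496697810794)] [np.float64(214.3596829810132), np.float64(238.31014720665277)]
t [np.float64(462.8607350728228), np.float64(298.42545915891475)] [np.float64(456.97877629130846), np.float64(301.9156351606932)]
```

View pics/s2.png

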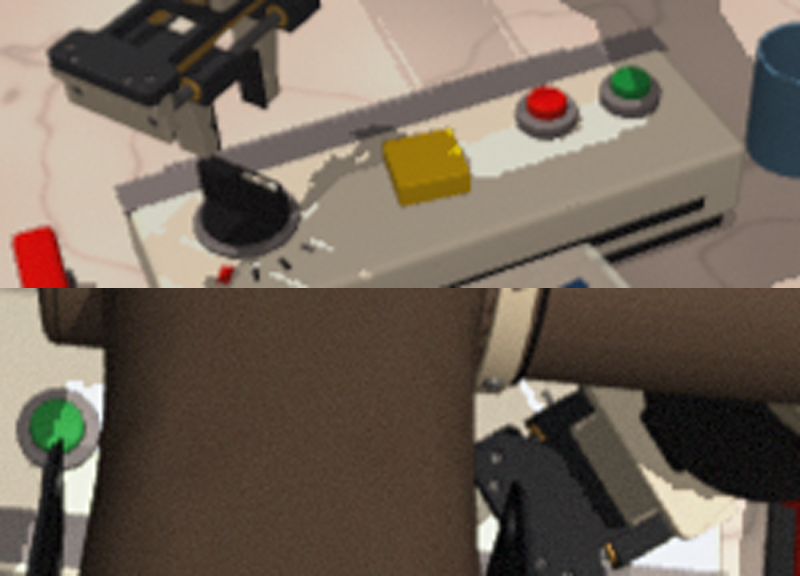

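Both fingers straddle the wing: crop (205,145) and (258,95), with the wing from (203,158) to (283,188) between them. The green button is back up, so I'll descend and grip.

```bash
python3 -m inch '0.5 0.1 -0.15 -2 0 0 0; 0.5 0.1 -0.15 -4 0 0 0; 0.5 0.1 -0.15 -5.5 0 0 0; 0.5 0.1 -0.15 -6.4 0 0 0; 0.5 0.1 -0.15 -6.4 0 0 0; 0 0.1 -0.15 -6.4 0 0 0; 0 0.1 -0.15 -6.4 0 0 0; 0 0.1 -0.15 -6.4 0 0 0; 0 0.1 -0.15 -6.4 0 0 0; 0 0.1 -0.15 -6.4 0 0 0' 40
```

```text
t: 7.05
eef_pos: [0.5078, -0.185, 0.1059]
ee_rot: [-3.14, -0.001, -0.954]
force: [2.5, -6.4, -1.4]
width: 0.014
```

```bash
python3 -m inch '0 0.05 -0.1 0 0 0 0; 0 0.05 -0.1 0 0 0 -4; 0 0.05 -0.1 0 0 0 -8; 0 0.05 -0.1 0 0 0 -12; 0 0.05 -0.1 0 0 0 -16; 0 0.05 -0.1 0 0 0 -20; 0 0.05 -0.1 0 0 0 -23; 0 0.05 -0.1 0 0 0 -23' 50; python3 -c "
from h import *;s=telemetry.get_state();print(s['force'],s['moment'],s['width'],s['q'])"
```

```text
t: 8.05
eef_pos: [0.5077, -0.1849, 0.1058]
ee_rot: [-3.14, 0.001, -1.356]
force: [-1.5, 7.4, 3.2]
width: 0.0137
[-1.53451467  7.44261218  3.19277767] [2.91163722 0.9158107  0.13599088] 0.013727653898621977 [ 0.01258661  0.25101135 -0.44545173 -0.00186482 -0.87313649  1.77413918]
```

```bash
python3 -m inch '0 0 0.05 0 0 0 -5; 0 0 0.05 0 0 0 -10; 0 0 0.05 0 0 0 -15; 0 0 0.05 0 0 0 -20; 0 0 0.05 0 0 0 -25; 0 0 0.05 0 0 0 -30; 0 0 0.05 0 0 0 -35; 0 0 0.05 0 0 0 -40; 0 0 0.05 0 0 0 -44; 0 0 0.05 0 0 0 -47; 0 0 0.05 0 0 0 -47' 50; python3 -c "
from h import *;s=telemetry.get_state();print(s['force'],s['moment'],s['width'],s['q'])
f=grab_frame('scene');save({'pixels':cv2.resize(f['pixels'][190:290,150:350],(800,400),interpolation=cv2.INTER_CUBIC)},'s3.png')"
```

```text
t: 9.43
eef_pos: [0.5079, -0.1839, 0.1059]
ee_rot: [-3.14, 0.002, -2.176]
force: [0.1, 2.8, 0.6]
width: 0.0139
[0.13894075 2.84525416 0.56700768] [ 1.43607705 -0.29155026  0.15356774] 0.013901115440283525 [ 1.51080881e-02  2.49974727e-01 -4.47210347e-01 -8.03298162e-04
 -8.71232372e-01  9.51240939e-01]
```

View pics/s3.png

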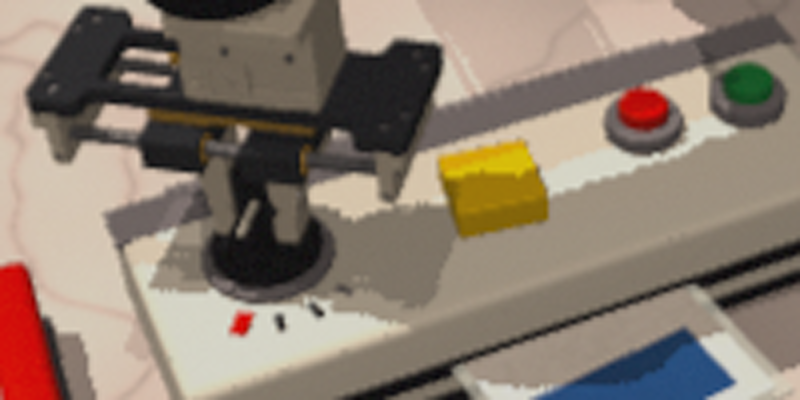

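The wing is held between the fingers, and its white line at (245,218) points at the red mark (242,323). Both buttons are up and the pad is undisturbed. I'll hold for a second and check that it is steady.

```bash
python3 -m inch '0 0 0 0 0 0 0; 0 0 0 0 0 0 0; 0 0 0 0 0 0 0; 0 0 0 0 0 0 0; 0 0 0 0 0 0 0; 0 0 0 0 0 0 0; 0 0 0 0 0 0 0; 0 0 0 0 0 0 0' 50; python3 -c "
from h import *;s=telemetry.get_state();print(s['force'],s['moment'],s['width'],s['ee_rot'],s['qd'])
f=grab_frame('scene')
for n,z in(('note_pad',.085),('mug',0),('stapler',0)):
    r=pinpoint('scene',n);print(n,r and onz(f,r[0]['location'],z))
"
```

```text
t: 10.48
eef_pos: [0.5079, -0.1839, 0.1059]
ee_rot: [-3.14, 0.002, -2.175]
force: [0.3, 2.4, 0.9]
width: 0.0137
[0.33838555 2.43427427 0.89811041] [ 1.24861402 -0.16272099  0.15913644] 0.013748859420806163 [-3.14008059e+00  1.87524923e-03 -2.17504122e+00] [ 2.13665066e-04 -7.62848295e-04 -1.30729661e-03  1.28970209e-04
  3.29769494e-05  4.16742104e-04]
note_pad [ 0.52035486 -0.05921967  0.085     ]
mug [0.51426926 0.26257666 0.        ]
stapler [ 0.48681359 -0.321769    0.        ]
```

```bash
python3 -c "
from station import arm;print(arm.job_done())"
```

```text
the job is handed in; nothing more can be done
None
```

I pressed the green button fully down, let it come back up, then turned the dial clockwise by about 1.22 rad. I handed the job in with the gripper still holding the dial there.

- **Button:** the force jumped to 14 N at 101 mm height, so it reached its bottom. Later pictures show both buttons up, and the gripper only passed over the red one well above it.
- **Dial:** in the picture the pointer lines up with the red mark. Over the last second the pose held steady with the fingers 13.7 mm apart on the wing. The measured spring moment was 0.16 N m, where about 0.18 was expected. I inferred the dial angle from how far the gripper turned and from that picture, because the joint itself cannot be read.
- **Note pad, mug and stapler:** they came out within about 10 mm of their first estimates, which is roughly the network's scatter. The gripper never went near them.
- **Time:** about 10.5 s of the 42 s were used. No check failed or disagreed, and the hand-in reports no verdict.

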